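# Set the stain dispenser's volume sleeve to 7 and stand it in the staining bay

### The job

Stand the bench dispenser in the square pocket of the keyed dock and let go of it, then turn its clicking volume sleeve to 7 on the scale and let go again. Then take the dispenser out and stand it on the rubber pad of the staining bay with its spout over the middle of the glass slide, still set to 7. Keep it upright, set it down gently, and leave everything else on the bench standing where it is.

Things in the scene. Friction and masses are not known exactly. Their poses are not given: they have to be found in the camera images.
- dispenser_mid (a point): The bench dispenser, loose, 0.5 to 0.9 kg, 159 mm tall, standing upright at any heading: dark square foot 70 x 70 x 20 mm, white barrel 42 mm across, white scale flange 84 mm across (90 to 96 mm above the underside), grey ribbed sleeve, square grey head. This point is on its axis, 80 mm above the underside; z up, x along the spout.
- head (a point): Centre of the dispenser's square head, 144 mm above its underside: 26 x 26 mm, 30 mm tall (129 to 159 mm), faces parallel to the foot's. It is fixed to the body and does not turn with the sleeve: carry the dispenser by it, on any two opposite faces.
- nozzle (a point): The outlet of the dispenser's thin steel spout (8 mm thick), 95 mm out along local +x from the axis and 58 mm above the underside.
- sleeve_mid (a point): Centre of the ribbed volume sleeve, on the dispenser's axis, 113 mm above the underside. Round, 46 mm in diameter, 32 mm tall (97 to 129 mm above the underside), right above the flange and right below the head: the fingers pass down either side of the head to hold it. x turns with the sleeve.
- sleeve (a joint): Angle of the sleeve on the dispenser, rad, growing anticlockwise from above. It clicks every 24 degrees: value = joint / 0.4189, 0 to 9 with hard ends; 7 is 2.932 rad. It starts at 0 to 3. A click takes about 0.17 N m, which can spin a dispenser that is not in the dock. Left near a click (a third of a step), it snaps in; a turned sleeve stays where it clicks.
- flange_top (a point): Middle of the scale flange's top, 96 mm above the underside; x along the spout. Ticks for 0 to 9 run anticlockwise (from above) every 24 degrees, 0 lying 72 degrees anticlockwise from the spout; the ticks of 0 and 5 are longer and thicker. The sleeve's pointer (black nib at its foot, white line on its top face) stands at the tick of the value set.
- dock_floor (a point): The keyed dock, fixed: a plate 120 x 120 mm with three grey walls 10 mm thick, 18 mm tall, round a pocket 78 x 78 mm that is open to local -x. This point is the middle of the pocket's floor, 8 mm above the bench; x, y are parallel to the walls. The foot goes in from above in any of its four square headings, 4 mm to spare on each side, and cannot turn there.
- pad (a point): The staining bay, fixed: middle of the top of its black rubber pad, 6 mm above the bench; local +x points to the pan (34 mm tall, 96 x 120 mm, from 52 mm on). Splash plates, 150 mm tall, stand on both sides, inner faces at local y = +55 and -55 mm, x = -50 to +46 mm: fingers opened wide along local y would hit them; along local x there is room.
- slide (a point): Top centre of the glass slide (76 x 26 mm, fixed, 40 mm above the bench) over the pan, 95 mm along local +x from the pad's middle: the nozzle is above it when the dispenser stands in the middle of the pad with its spout along the bay's +x.
- tall_bottle_mid (a point): Bystander: white straight-sided bottle 60 mm in diameter, 172 mm tall, close beside or behind the dispenser at the start (axes 83 to 95 mm apart), higher than the dispenser's head; middle of it.
- jar_mid (a point): Bystander: amber jar 62 mm in diameter, 80 mm tall, beside or behind the dispenser at the start; middle of it.
- dock_bottle_mid (a point): Bystander: white round bottle 54 mm in diameter, 160 mm tall, on the dock's local +x side, 102 to 115 mm from the pocket's middle, so that the dispenser's spout would strike it if it pointed that way; middle of it.
- timer_mid (a point): Bystander: flat white timer, 65 x 75 x 20 mm; middle of it.
- beaker_mid (a point): Bystander: glass beaker, 60 mm across, 70 mm tall; middle of it.
- slide_box_mid (a point): Bystander: blue slide box, 90 x 160 x 34 mm; middle of it.
- tube_rack_mid (a point): Bystander: white tube rack, 60 x 190 x 35 mm, with tubes to 101 mm; middle of the block.
Things that resemble listed ones, but are neither listed nor needed, are in the scene too. Leave any turquoise look-alike of the part that bears dispenser_mid alone.

How it is judged:
By the outcome, as a careful person would: the job done as asked, in the order asked, and still so for the second after the job is handed in, with the robot touching nothing.
It also fails if it takes over 72 s, if anything falls off the work surface, if the arm or the gripper's body presses on something with over 40 N, if the wrist force passes 120 N, or if a joint passes its speed limit or range.

### The arm

A 6-joint arm with a two-finger parallel gripper is mounted at the origin on the work surface. World frame = base frame: x ahead of the robot, y to its left, z up, the work surface at z = 0. Lengths are in m, angles in rad, forces in N, time in s.
With the tool pointing down it reaches from about 0.35 to 0.85 m from the base axis. Payload 8.1 kg.
Tool frame: the origin (TCP) lies midway between the tips of the shut fingers; the grasp point (between the pads) lies 19 mm behind it (robot.grip_point_offset is the distance from the TCP to the grasp point, in m); z points along the fingers, y is the line along which they close (so a half turn about z gives the same grasp; the last joint's range is limited). The gripper opens to 93 mm and grips with 3 to 60 N. Pads are 15 mm wide; open, the fingers measure 128 mm over their backs; the gripper's body (75 mm by 188 mm) begins 65 mm behind the grasp point.
Start: joints at [-1.297, 0.13, 1.488, -0, 1.523, -0.085], TCP at [0.211, -0.562, 0.219] pointing down, gripper open.
Joint ranges: [-2.96, 2.96], [-0.89, 2.26], [0.02, 2.5], [-1.34, 4.48], [0, 2.73], [-2.66, 2.66]. Speed limits (rad/s): [2.39, 2.39, 2.79, 3.14, 3.14, 3.14].

### API

Orientations are given as a rotation vector (axis times angle).
In Python, from plant import robot, read_camera, job gives the robot as it stands.
- The arm moves only by the shell command python3 -m inch 'ROWS' [FORCE]. ROWS is JSON, one flat list of numbers, 5 for each row, row after row: the shift along the world's x, y, z in mm, then the turn about the world's z in degrees, then the opening in per cent of the stroke, from 0 (shut) to 100 (fully open). In form: [dx, dy, dz, yaw, hand, dx, dy, dz, yaw, hand, ...]. A call has 1 to 10 rows; each row is the pose to reach, as a shift and turn from the pose commanded when the call began; what a row does not reach only later rows make up. A row lasts 1/12 s, in which the tool goes at most 41.7 mm and 7.16 degrees, less where a joint would pass 70% of its speed; a pose out of reach is approached as far as the arm can. A call with a gripper value outside its range is refused whole. The fingers move at their own pace and stop on an object; FORCE is the grip in N (left out, the last holds). Time passes only in rows, so rows that repeat a pose let the fingers close. It gives the time, the measured TCP pose, the force, the opening and the grip force at its end, in the units of the state.
- robot.read_state(): the state, without advancing time (a new reading comes with each control period).
- read_camera(name): name is "side" or "top"; returns a dict with "image" (480x640x3 uint8, blue, green, red), "K" (3x3 intrinsics, pixels), "D" ([k1, k2, p1, p2, k3] as OpenCV has them; the pictures are not rectified), "extrinsics" (4x4, takes a point from world to camera coordinates). Camera axes: x right, y down, z forward; pixel columns grow to the right and rows downward; lengths in m; the calibration is good to about 2 mm. A picture is of the moment at which its call begins. There is no depth.
- job.close_job(): hands the job in; it is judged then, once.
The state is a dict: "t": time; "q": joint angles; "dq": joint speeds; "joint_torque": joint torques, N m; "tool_pos": TCP position; "orientation": TCP orientation; "force": force on the tool from outside, world axes, zero at the start; "wrist_torque": the same for the moment, N m; "opening": finger opening in m; "gripper_force": force on a finger pad.
Only numpy, scipy, OpenCV 4.12 (cv2) and the standard library are available. Lean on these libraries where they do the work, as an engineer would, in place of code of your own. Each camera call takes 0.05 s, during which the arm holds its last target. There are 200 camera calls.

## Working session

There is one attempt and no reset: what is moved stays moved. The work goes in short steps, Python scripts to look and compute and a shell command to move; the robot and the scene stay as the last step left them, time stands still between calls to the robot, and variables do not carry over. Pictures are saved under pics/ and viewed, at most 10 in all, crops included, and the job is handed in when it is done.

```bash
mkdir -p pics; ls; cat > h.py <<'E'
import numpy as np, cv2
from plant import robot, read_camera, job
def cam(n,f=None):
    c=read_camera(n)
    if f: cv2.imwrite('pics/'+f,c['image'])
    return c
def proj(c,P):
    E=np.array(c['extrinsics']);P=np.atleast_2d(np.array(P,float))
    return cv2.projectPoints(P,cv2.Rodrigues(E[:3,:3])[0],E[:3,3],np.array(c['K']),np.array(c['D']))[0][:,0]
def unproj(c,uv,z):
    E=np.array(c['extrinsics']);R,t=E[:3,:3],E[:3,3]
    u=cv2.undistortPoints(np.array([[uv]],float),np.array(c['K']),np.array(c['D']))[0,0]
    d=R.T@np.array([u[0],u[1],1]);o=-R.T@t
    return o+d*(z-o[2])/d[2]
E
python3 - <<'E'
from h import *
for n in('top','side'):
    c=cam(n,n+'0.png');E=np.array(c['extrinsics']);print(n,-E[:3,:3].T@E[:3,3],E[:3,:3].round(2).tolist(),np.array(c['K']).round(0).tolist())
s=robot.read_state();print(s['t'],s['orientation'],s['opening'])
E
```

```text
pics
top [ 0.28046619 -0.11434327  1.74737495] [[0.01, -1.0, 0.01], [-0.99, -0.01, -0.15], [0.15, -0.0, -0.99]] [[566.0, 0.0, 321.0], [0.0, 566.0, 242.0], [0.0, 0.0, 1.0]]
side [-0.18658741  1.07663783  0.89508664] [[-0.86, -0.52, -0.02], [-0.24, 0.43, -0.87], [0.46, -0.74, -0.49]] [[578.0, 0.0, 315.0], [0.0, 578.0, 240.0], [0.0, 0.0, 1.0]]
0.1 [-3.08951297e+00 -5.60299865e-01  2.38858543e-04] 0.09288772680840192
```

View pics/top0.png

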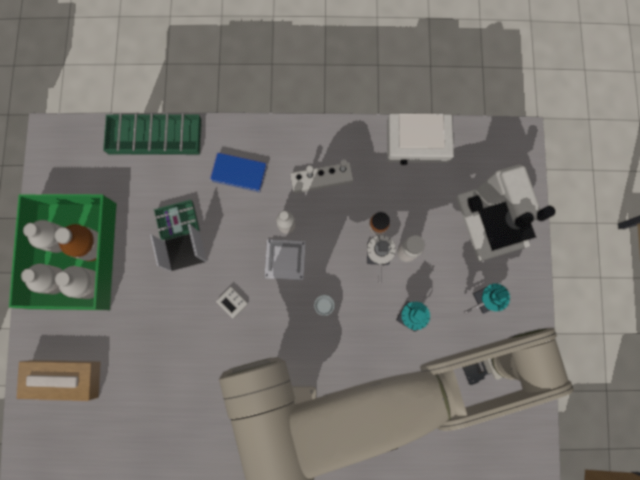

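View pics/side0.png

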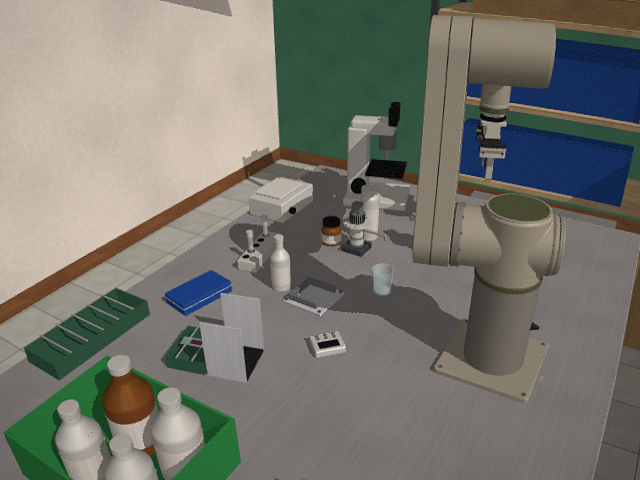

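Top view: candidates for the dispenser are the white/grey one at (381,250), turquoise look-alikes at (415,316) and (495,297), plus the white bottles at (412,248) and (285,222). The white/grey one with the dark foot and a spout fits. The dock is at (286,259), the bay at (178,235) and the jar at (380,221). A close crop will check the choice.

```bash
python3 - <<'E'
from h import *
t=cv2.imread('pics/top0.png');s=cv2.imread('pics/side0.png')
def cr(im,x,y,w,h,W,H): return cv2.resize(im[y:y+h,x:x+w],(W,H),interpolation=cv2.INTER_CUBIC)
a=np.hstack([cr(t,346,205,80,60*80//80,400,300),cr(t,250,205,80,60+0,400,300)])
b=np.hstack([cr(t,140,200,80,60+15,400,375)[:300],cr(s,310,190,80,60+15,400,375)[:300]])
# crop b: scale 5
cv2.imwrite('pics/c1.png',np.vstack([a,b]))
E
```

```text
(no output)
```

View pics/c1.png

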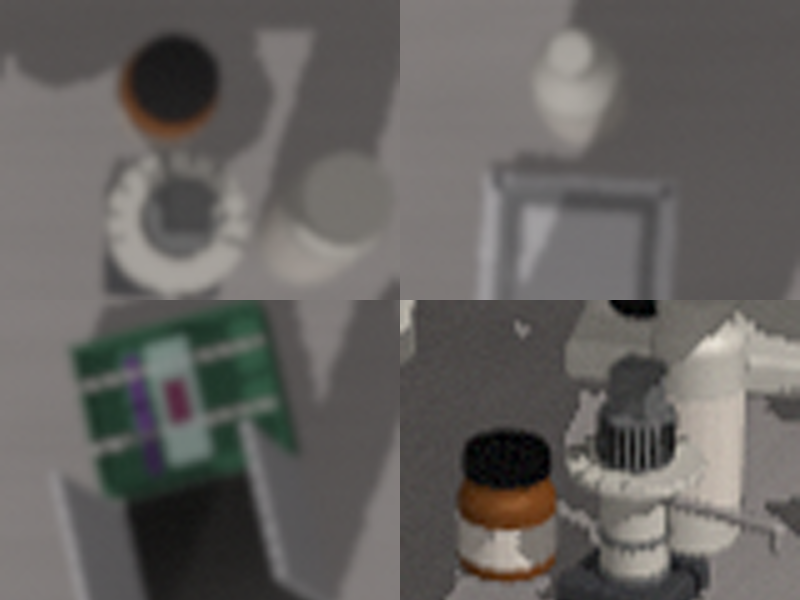

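```bash
cat >> h.py <<'E'
from scipy.optimize import differential_evolution
def rect(x0,x1,y0,y1,z): 
    p=np.array([[x0,y0],[x1,y0],[x1,y1],[x0,y1],[x0,y0]],float)
    return np.column_stack([np.vstack([p[i]+(p[i+1]-p[i])*np.linspace(0,1,40)[:,None] for i in range(4)]),np.full(160,z)])
def circ(r,z):
    a=np.linspace(0,2*np.pi,120);return np.column_stack([r*np.cos(a),r*np.sin(a),0*a+z])
def seg(a,b): return np.array(a,float)+(np.array(b,float)-np.array(a,float))*np.linspace(0,1,40)[:,None]
def place(M,p):
    c,s=np.cos(p[2]),np.sin(p[2]);return np.column_stack([p[0]+c*M[:,0]-s*M[:,1],p[1]+s*M[:,0]+c*M[:,1],M[:,2]])
def grad(im):
    g=cv2.GaussianBlur(im,(0,0),0.8).astype(np.float32)
    m=np.sqrt((cv2.Sobel(g,5,1,0)**2+cv2.Sobel(g,5,0,1)**2).sum(2));return np.minimum(m,np.percentile(m,97))
def fit(cs,M,p0,d,z=None):
    G=[grad(c['image']) for c in cs]
    def f(p):
        s=0
        for c,g in zip(cs,G):
            uv=proj(c,place(M,p)).astype(np.float32);s-=cv2.remap(g,uv[:,:1],uv[:,1:],1).mean()
        return s
    r=differential_evolution(f,[(a-b,a+b) for a,b in zip(p0,d)],seed=1,maxiter=80,popsize=12);return r.x,r.fun
DOCK=np.vstack([rect(-.039,.049,-.049,.049,.026)[40:],rect(-.039,.039,-.039,.039,.026)[40:]])
BAY=np.vstack([rect(.057,.133,-.013,.013,.04),rect(.052,.148,-.06,.06,.034),seg([-.05,.055,.156],[.046,.055,.156]),seg([-.05,-.055,.156],[.046,-.055,.156])])
def disp(z): return np.vstack([circ(.042,.096+z),rect(-.013,.013,-.013,.013,.159+z),rect(-.035,.035,-.035,.035,.02+z),seg([.03,0,.06+z],[.095,0,.06+z]),seg([.03,0,.06+z],[.095,0,.06+z])])
E
python3 - <<'E'
from h import *
cs=[cam('top'),cam('side')];t=cs[0]
ins=[('disp',disp(0),unproj(t,(381.4,249.4),.096),np.pi,(.012,.012,.5)),('dock',DOCK,unproj(t,(286,259),.026),-.03,(.02,.02,.2)),]
b=unproj(t,(175.8,220.4),.04);print('slide',b)
out=[c['image'].copy() for c in cs]
for n,M,p,a,d in ins+[('bay',BAY,b-np.array([.094,.016,0]),.17,(.03,.03,.3))]:
    for k in([cs,cs[:1]]):
        x,f=fit(k,M,[p[0],p[1],a],d);print(n,(x[:2]*1000).round(1),np.degrees(x[2]).round(1),round(f,1))
        if k is cs:
            for c,o in zip(cs,out):
                for u in proj(c,place(M,x)): cv2.circle(o,tuple(np.round(u*4).astype(int)),1,(0,0,255),-1,shift=2)
for nm,uv,z in[('tall',(413.5,244),.172),('jar',(380.5,220.5),.08),('dbot',(284,215.5),.16),('timer',(232,301),.02),('beaker',(324,305),.07)]: print(nm,(unproj(t,uv,z)*1000).round())
cr=lambda im,x,y,w,h:cv2.resize(im[y:y+h,x:x+w],(400,300))
cv2.imwrite('pics/ov1.png',np.vstack([np.hstack([cr(out[0],340,210,96,72),cr(out[0],240,225,96,72)]),np.hstack([cr(out[0],130,200,120,90),cr(out[1],310,190,96,72)])]))
E
```

```text
slide [0.6043254  0.32550719 0.04      ]
disp [ 512.4 -296.6] 190.5 -262.4
disp [ 513.4 -299.6] 172.7 -113.6
dock [4.696e+02 1.000e-01] -3.1 -189.1
dock [ 4.701e+02 -2.000e-01] 0.5 -110.6
bay [515.7 307.9] 13.8 -278.3
bay [514.9 301.2] 16.3 -146.9
tall [ 518. -383.  172.]
jar [ 602. -300.   80.]
dbot [598. -15. 160.]
timer [360. 147.  20.]
beaker [ 349. -132.   70.]
```

View pics/ov1.png

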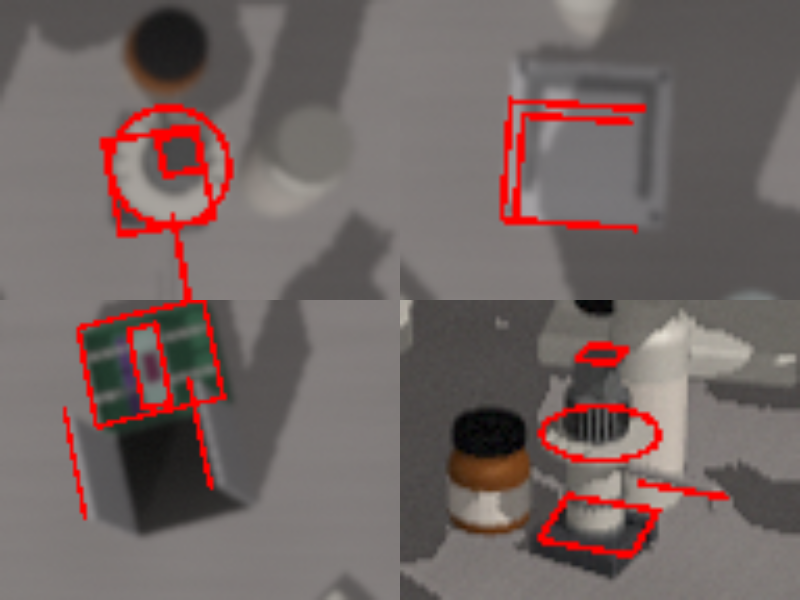

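```bash
python3 -m inch '[40,25,30,7,100,80,50,60,14,100,120,75,90,21,100,150,100,100,28,100,150,100,100,35,100,150,100,100,42,100,150,100,100,49,100,150,100,100,56,100,150,100,100,63,100,150,100,100,63,50]'
cat >> h.py <<'E'
DOCK=np.vstack([rect(-.06,.06,-.06,.06,.008),rect(-.039,.049,-.049,.049,.026)[40:],rect(-.039,.039,-.039,.039,.026)[40:]])
BAY=np.vstack([rect(.057,.133,-.013,.013,.04),rect(.052,.148,-.06,.06,.034)])
def disp(z): return np.vstack([circ(.042,.096+z),circ(.023,.129+z),rect(-.013,.013,-.013,.013,.159+z),rect(-.035,.035,-.035,.035,.02+z),rect(-.035,.035,-.035,.035,.0+z),seg([.03,0,.06+z],[.095,0,.06+z]),seg([.03,0,.06+z],[.095,0,.06+z])])
E
python3 - <<'E'
from h import *
cs=[cam('top'),cam('side')]
out=[c['image'].copy() for c in cs]
for n,M,p,d in [('disp',disp(0),(.512,-.297,np.pi),(.012,.012,.3)),('dock',DOCK,(.48,-.005,-.03),(.03,.02,.15)),('bay',BAY,(.515,.305,.23),(.02,.02,.2))]:
    for k in([cs,cs[:1],cs[1:]]):
        x,f=fit(k,M,p,d);print(n,(x[:2]*1000).round(1),np.degrees(x[2]).round(1),round(f,1))
        if k is cs:
            for c,o in zip(cs,out):
                for u in proj(c,place(M,x)): o[int(u[1]+.5),int(u[0]+.5)]=(0,0,255)
cr=lambda im,x,y,w,h:cv2.resize(im[y:y+h,x:x+w],(400,300),interpolation=cv2.INTER_NEAREST)
ims=[c['image'] for c in cs]
cv2.imwrite('pics/ov2.png',np.vstack([np.hstack([cr(ims[0],346,220,72,54),cr(out[0],240,225,80,60)]),np.hstack([cr(out[1],270,270,80,60),cr(out[1],320,195,72,54)])]))
E
```

```text
t: 1.03
tool_pos: [0.3608, -0.4616, 0.3184]
orientation: [-2.336, -2.1, -0.0]
force: [-1.1, -0.8, -0.3]
opening: 0.0896
gripper_force: 0.0
disp [ 515.5 -301.3] 183.7 -241.4
disp [ 512.6 -301.7] 176.2 -105.6
disp [ 509.1 -294.4] 196.2 -146.2
dock [490.3 -12.4] -4.2 -165.4
dock [490.8 -10.9] -1.8 -90.6
dock [490.5  14.8] 1.8 -92.7
bay [517.1 304.7] 15.4 -272.4
bay [514.7 301.6] 16.1 -144.3
bay [517.  309.5] 13.4 -135.2
```

View pics/ov2.png

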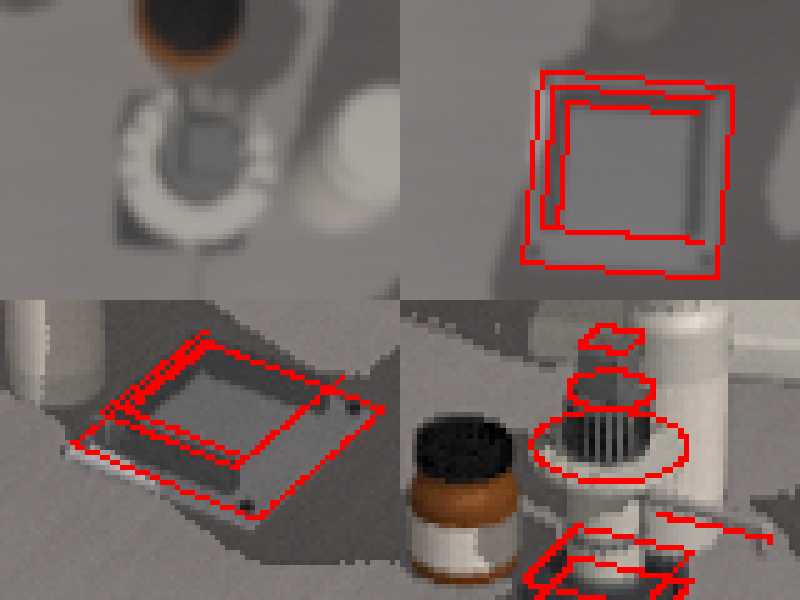

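View: the dispenser has a dark foot, white flange and grey head, so the choice is confirmed. The side overlay sits about 2 px high, which is camera calibration bias, so I'll refit with a side-image shift as a free parameter.

```bash
cat >> h.py <<'E'
def fit2(cs,M,p0,d,sh=((0,4),(0,4))):
    G=[grad(c['image']) for c in cs]
    def f(p):
        s=0
        for i,(c,g) in enumerate(zip(cs,G)):
            uv=proj(c,place(M,p)).astype(np.float32)
            if i: uv+=np.float32(p[3:5])
            s-=cv2.remap(g,np.ascontiguousarray(uv[:,:1]),np.ascontiguousarray(uv[:,1:]),1).mean()
        return s
    r=differential_evolution(f,[(a-b,a+b) for a,b in zip(p0,d)]+[(a-b,a+b) for a,b in sh],seed=1,maxiter=150,popsize=12);return r.x,r.fun
E
python3 - <<'E'
from h import *
cs=[cam('top'),cam('side')]
for n,M,p,d in [('disp',disp(0),(.512,-.3,np.pi),(.012,.012,.3)),('dock',DOCK,(.49,-.01,-.03),(.015,.015,.15)),('bay',BAY,(.515,.305,.23),(.02,.02,.2))]:
    x,f=fit2(cs,M,p,d);print(n,(x[:2]*1000).round(1),np.degrees(x[2]).round(1),x[3:].round(1),round(f,1))
E
```

```text
disp [ 511.3 -301.7] 176.7 [-1.9  0.9] -249.8
dock [490.4 -11.2] -0.4 [ 0.9 -1.6] -175.0
bay [513.3 306.2] 13.9 [-2.   0.2] -278.0
```

```bash
python3 -m inch '[25,27,0,0,60,50,54,0,1,60,75,81,0,2,60,100,108,-20,3,60,125,135,-45,3,60,150,160,-75,3,60,150,160,-105,3,60,150,160,-130,3,60,150,160,-140,3,60,150,160,-140,3,60]'
python3 - <<'E'
from h import *
cs=[cam('top','t3.png'),cam('side','s3.png')]
cv2.imwrite('pics/c3.png',np.hstack([cv2.resize(c['image'][y:y+90,x:x+80],(400,450),interpolation=cv2.INTER_CUBIC) for c,x,y in zip(cs,(346,205),(320,180))]))
E
```

```text
t: 2.07
tool_pos: [0.509, -0.3006, 0.1752]
orientation: [-2.285, -2.148, 0.002]
force: [0.4, -0.7, 0.0]
opening: 0.0559
gripper_force: 0.0
```

View pics/c3.png

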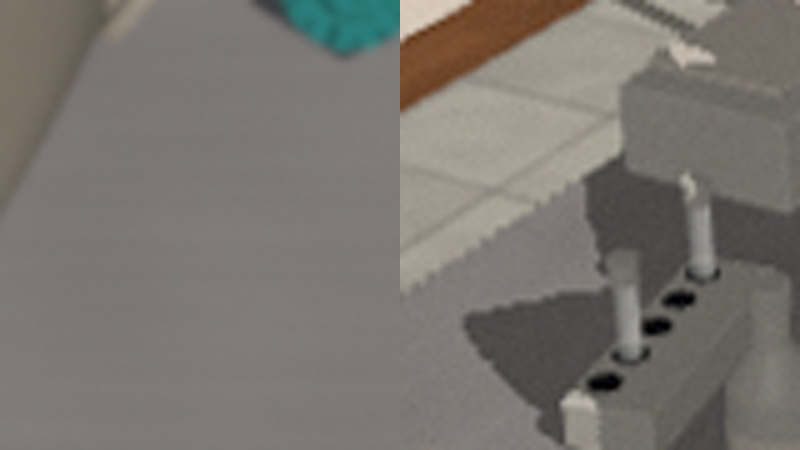

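The crop indices were swapped and it missed the hand (it shows only the bench and tube rack). I'll recrop the saved picture.

```bash
python3 - <<'E'
import cv2
s=cv2.imread('pics/s3.png');cv2.imwrite('pics/c4.png',cv2.resize(s[150:260,310:410],(500,550),interpolation=cv2.INTER_CUBIC))
E
```

```text
(no output)
```

View pics/c4.png

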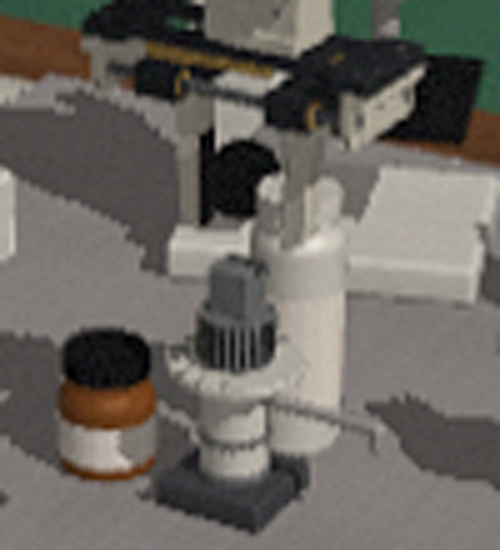

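```bash
python3 -m inch '[0,1,-12,0,60,-1,2,-26,0,60,-2,3,-38,0,60,-2,3,-44,0,60,-2,3,-44,0,40,-2,3,-44,0,20,-2,3,-44,0,20,-2,3,-44,0,20,-2,3,-44,0,20,-2,3,-44,0,20]' 40
```

```text
t: 3.0
tool_pos: [0.5094, -0.2992, 0.1355]
orientation: [2.286, 2.153, 0.001]
force: [1.4, -0.1, 0.5]
opening: 0.0255
gripper_force: 39.8
```

```bash
python3 -m inch '[0,0,4,0,20,0,0,12,0,20,0,0,25,0,20,0,0,40,0,20,0,0,55,0,20,0,0,68,0,20,0,0,78,0,20,0,0,80,0,20,0,10,80,0,20,0,25,80,-2,20]'
python3 -m inch '[0,20,0,-4,20,0,45,0,-9,20,0,70,0,-15,20,0,95,0,-21,20,-2,120,0,-27,20,-4,145,0,-33,20,-7,170,0,-39,20,-10,195,0,-45,20,-13,220,0,-51,20,-16,240,0,-57,20]'
python3 -m inch '[-1,10,0,-5,20,-2,17,0,-10,20,-3,20,0,-15,20,-4,22,0,-20,20,-4,22,0,-25,20,-4,22,0,-28,20,-4,22,0,-30,20,-4,22,0,-30,20,-4,22,0,-30,20,-4,22,0,-30,20]'
cat >> h.py <<'E'
def tooly():
    s=robot.read_state();R=cv2.Rodrigues(np.array(s['orientation']))[0];return np.degrees(np.arctan2(R[1,1],R[0,1]))
E
python3 - <<'E'
from h import *
cs=[cam('top','t5.png'),cam('side','s5.png')];s=robot.read_state();T=s['tool_pos'];print(T,tooly(),s['force'])
z=T[2]-.1345
M=disp(z)
for nm,k in(('both',cs),('side',cs[1:])):
    x,f=fit(k,np.vstack([rect(-.035,.035,-.035,.035,.02+z),rect(-.035,.035,-.035,.035,z),circ(.042,.096+z),circ(.042,.09+z)]),(T[0],T[1],np.radians(88)),(.012,.012,.2));print(nm,x[:2]*1000,np.degrees(x[2]))
o=cs[1]['image'].copy();p=place(M,(T[0],T[1],np.radians(88)))
a=cv2.resize(o[200:320,250:350],(500,600))
for u in proj(cs[1],p): cv2.circle(o,tuple(u.round().astype(int)),0,(0,0,255),-1)
d=proj(cs[1],place(DOCK,(.490,-.011,-.035)))
for u in d: cv2.circle(o,tuple(u.round().astype(int)),0,(0,255,0),-1)
b=cv2.resize(o[200:320,250:350],(500,600))
cv2.imwrite('pics/c5.png',np.hstack([a,b])[:,:][:600,:] if 0 else cv2.resize(np.hstack([a,b]),(800,480)))
E
```

```text
t: 3.83
tool_pos: [0.5082, -0.274, 0.2139]
orientation: [-2.325, -2.112, 0.001]
force: [0.8, 0.7, -6.0]
opening: 0.0258
gripper_force: 39.9
t: 4.67
tool_pos: [0.4913, -0.0312, 0.2133]
orientation: [-3.051, -0.741, 0.003]
force: [0.1, 0.6, -6.0]
opening: 0.0261
gripper_force: 39.9
t: 5.5
tool_pos: [0.4882, -0.0115, 0.214]
orientation: [-3.141, 0.065, 0.002]
force: [-0.3, 0.8, -5.9]
opening: 0.0257
gripper_force: 39.9
[ 0.48844643 -0.01161231  0.21430883] -92.3923125885575 [-0.304342   -0.04241685 -6.59223261]
both [487.44124209 -11.03790455] 88.93118472974781
side [488.20593638 -11.22922876] 86.42584460974945
```

View pics/c5.png

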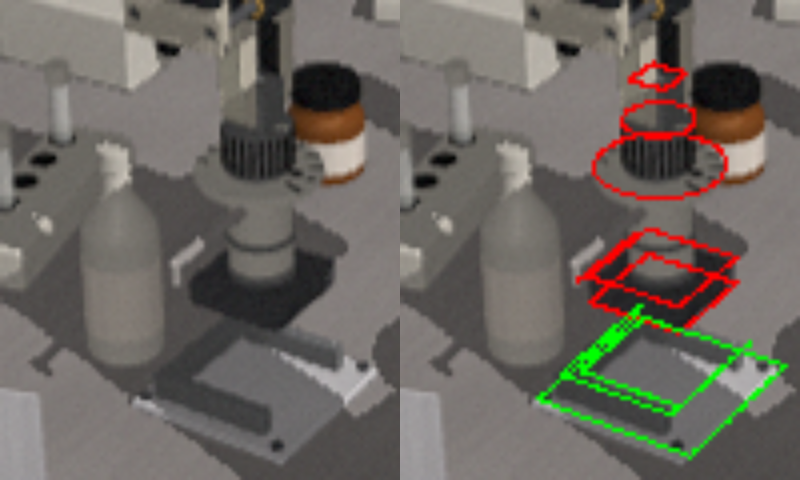

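```bash
python3 -m inch '[1,0,-10,0,20,2,1,-22,0,20,2,1,-34,0,20,2,1,-42,0,20,2,1,-46,0,20,2,1,-46,0,20,2,1,-46,0,20]'
python3 - <<'E'
from h import *
s=robot.read_state();print(s['tool_pos'],tooly(),s['force'])
c=cam('side','s6.png')
cv2.imwrite('pics/c6.png',cv2.resize(c['image'][220:330,260:360],(600,600),interpolation=cv2.INTER_CUBIC))
E
```

```text
t: 6.18
tool_pos: [0.4905, -0.0108, 0.1682]
orientation: [-3.141, 0.067, 0.001]
force: [0.0, 0.4, -5.6]
opening: 0.0255
gripper_force: 39.9
[ 0.49045922 -0.01076473  0.16824304] -92.44203750097645 [ 0.04043863  0.38672162 -5.59069715]
```

View pics/c6.png

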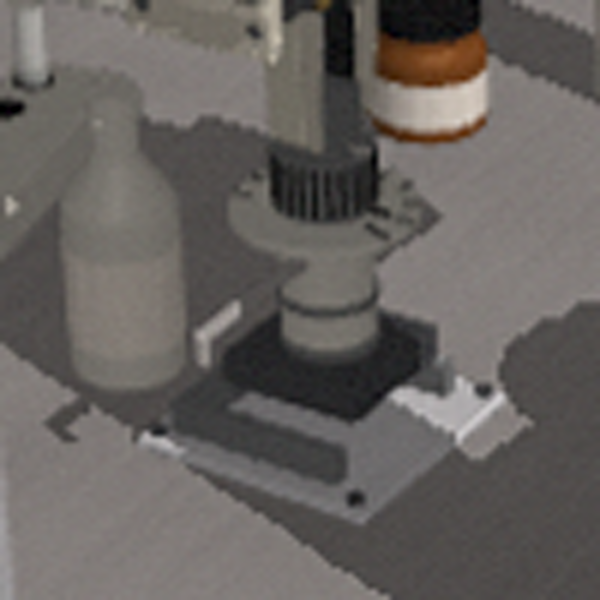

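```bash
python3 -m inch '[0,0,-4,0,20,0,0,-8,0,20,0,0,-11,0,20,0,0,-14,0,20,0,0,-17,0,20,0,0,-19,0,20,0,0,-21,0,20,0,0,-22,0,20,0,0,-22,0,20]'
```

```text
t: 6.98
tool_pos: [0.4906, -0.0108, 0.1463]
orientation: [-3.141, 0.067, 0.001]
force: [-0.2, -0.0, -7.9]
opening: 0.0256
gripper_force: 39.9
```

```bash
python3 -m inch '[0,0,-1,0,20,0,0,-2,0,20,0,0,-2.5,0,20,0,0,-3,0,20,0,0,-3,0,20]'; python3 -c "
from h import *
print(robot.read_state()['force'])"
```

```text
t: 7.4
tool_pos: [0.4907, -0.0108, 0.1436]
orientation: [3.141, -0.067, -0.0]
force: [-0.1, -0.2, -6.6]
opening: 0.0258
gripper_force: 39.9
[-0.14420108 -0.24298676 -6.59053357]
```

```bash
python3 -m inch '[0,0,-0.5,0,20,0,0,-1,0,20,0,0,-1.5,0,20,0,0,-1.5,0,20]'; python3 -c "
from h import *
print(robot.read_state()['force'])"
```

```text
t: 7.73
tool_pos: [0.4912, -0.0109, 0.1433]
orientation: [3.141, -0.067, 0.002]
force: [-3.2, -0.2, 4.7]
opening: 0.0254
gripper_force: 40.0
[-3.1949584  -0.17152465  4.74897133]
```

```bash
python3 -m inch '[0,0,1.5,0,30,0,0,1.5,0,45,0,0,1.5,0,60,0,0,1.5,0,60,0,0,1.5,0,60,0,0,12,0,60,0,0,30,0,60,0,0,55,0,60,0,-20,80,0,60,0,-45,90,0,60]'
python3 -m inch '[0,-35,0,0,60,0,-70,0,0,60,0,-105,0,0,60,0,-140,0,0,60,0,-175,0,0,60,0,-210,0,0,60,0,-230,0,0,60,0,-230,0,0,60]'
python3 - <<'E'
from h import *
cs=[cam('top','t7.png'),cam('side','s7.png')]
M=disp(.008)
x,f=fit2(cs,M,(.4905,-.011,np.radians(88)),(.008,.008,.1));print((x[:2]*1000).round(1),np.degrees(x[2]).round(1),x[3:].round(1))
x,f=fit(cs[:1],M,(.4905,-.011,np.radians(88)),(.008,.008,.1));print((x[:2]*1000).round(1),np.degrees(x[2]).round(1))
u=proj(cs[0],[.4905,-.011,.137])[0];print(u)
p=proj(cs[0],[[.4905+.035*np.cos(a),-.011+.035*np.sin(a),.104] for a in np.radians(160+24*np.arange(10))])
f=10;x0,y0=int(u[0])-24,int(u[1])-24
a=cv2.resize(cs[0]['image'][y0:y0+50,x0:x0+50],(500,500),interpolation=cv2.INTER_CUBIC)
for i in(0,5,9): cv2.putText(a,str(i),tuple(((p[i]-(x0,y0))*10+5).astype(int)),0,.4,(0,0,255),1)
b=cv2.resize(cs[1]['image'][235:305,290:340],(300,420),interpolation=cv2.INTER_CUBIC)
b=np.vstack([b,np.zeros((80,300,3),np.uint8)])
cv2.imwrite('pics/c7.png',np.hstack([a,b]))
E
```

```text
t: 8.57
tool_pos: [0.4923, -0.0553, 0.237]
orientation: [3.14, -0.063, 0.009]
force: [0.2, -0.9, 0.4]
opening: 0.0555
gripper_force: 0.0
t: 9.23
tool_pos: [0.49, -0.2898, 0.2326]
orientation: [3.139, -0.073, -0.0]
force: [0.3, 0.1, 0.1]
opening: 0.0559
gripper_force: 0.0
[488.4 -13.3] 84.6 [-1.8  0.9]
[487.8 -13.2] 85.0
[282.27665599 253.98409189]
```

View pics/c7.png

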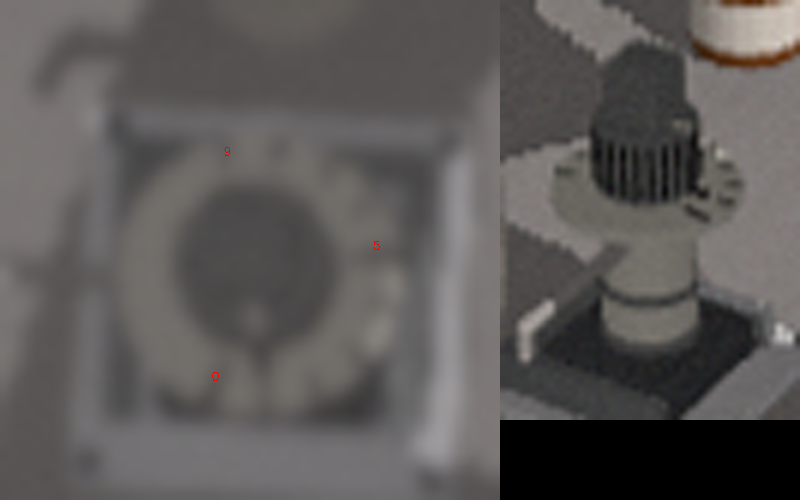

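View: the dispenser is seated in the pocket with its spout toward +y. On the sleeve a light mark at (255,315) and a dark nib at (262,370) point straight down, about 185° in world, so the value looks like 1. I'll check it numerically with polar profiles.

```bash
cat >> h.py <<'E'
def prof(c,p,r,z,step=6,sh=(0,0)):
    a=np.radians(np.arange(0,360,step));rr=np.atleast_1d(r);g=c['image'].astype(np.float32).mean(2);o=0
    for q in rr:
        uv=(proj(c,np.column_stack([p[0]+q*np.cos(a),p[1]+q*np.sin(a),0*a+z]))+sh).astype(np.float32)
        o=o+cv2.remap(g,np.ascontiguousarray(uv[:,:1]),np.ascontiguousarray(uv[:,1:]),1)[:,0]
    return o/len(rr)
E
python3 - <<'E'
from h import *
c=cam('top')
for p in((.4884,-.0133),(.4905,-.011)):
    for nm,r,z in(('top',[.017,.019,.021],.137),('nib',[.026,.028],.104),('tick',[.035,.038],.104)):
        v=prof(c,p,r,z);print(nm,' '.join(f'{int(a)}:{int(x)}' for a,x in zip(np.arange(120,360,6),v[20:])))
c=cam('side')
v=prof(c,(.4884,-.0133),[.026,.028],.104,sh=(-1.8,.9));print(' '.join(f'{int(a)}:{int(x)}' for a,x in zip(np.arange(0,360,6),v)))
print(tooly())
E
```

```text
top 120:76 126:76 132:76 138:75 144:75 150:75 156:77 162:78 168:82 174:85 180:88 186:85 192:81 198:76 204:74 210:73 216:73 222:72 228:73 234:73 240:74 246:75 252:75 258:76 264:76 270:76 276:77 282:78 288:79 294:80 300:80 306:79 312:78 318:78 324:78 330:78 336:78 342:79 348:79 354:78
nib 120:104 126:104 132:104 138:104 144:104 150:100 156:96 162:99 168:100 174:93 180:87 186:92 192:101 198:106 204:106 210:107 216:107 222:107 228:107 234:107 240:107 246:108 252:108 258:107 264:106 270:105 276:100 282:98 288:101 294:104 300:105 306:105 312:104 318:103 324:100 330:97 336:95 342:94 348:91 354:89
tick 120:109 126:109 132:109 138:109 144:107 150:101 156:90 162:94 168:105 174:105 180:97 186:99 192:106 198:102 204:95 210:97 216:104 222:104 228:101 234:111 240:127 246:128 252:120 258:110 264:117 270:119 276:106 282:94 288:101 294:106 300:103 306:99 312:103 318:105 324:101 330:97 336:104 342:108 348:104 354:98
top 120:80 126:79 132:77 138:76 144:75 150:75 156:75 162:76 168:78 174:82 180:87 186:90 192:87 198:83 204:77 210:74 216:73 222:72 228:72 234:73 240:74 246:75 252:75 258:75 264:75 270:75 27
[... 459 characters left out ...]
162:90 168:99 174:107 180:103 186:96 192:104 198:108 204:103 210:100 216:107 222:108 228:105 234:110 240:119 246:119 252:111 258:109 264:114 270:108 276:95 282:98 288:106 294:105 300:100 306:102 312:106 318:102 324:96 330:101 336:107 342:105 348:98 354:101
0:67 6:87 12:96 18:102 24:101 30:101 36:101 42:100 48:100 54:101 60:102 66:102 72:102 78:101 84:100 90:102 96:100 102:100 108:100 114:100 120:101 126:101 132:101 138:100 144:102 150:102 156:96 162:74 168:67 174:91 180:93 186:67 192:39 198:56 204:73 210:91 216:101 222:97 228:90 234:70 240:50 246:37 252:29 258:35 264:44 270:31 276:58 282:26 288:58 294:41 300:47 306:48 312:38 318:52 324:30 330:48 336:18 342:42 348:35 354:45
-92.41030630706322
```

```bash
python3 -m inch '[0,25,0,7,75,0,60,0,14,75,0,95,0,21,75,0,130,0,28,75,0,165,0,35,75,0,200,0,42,75,0,235,0,49,75,0,262,0,56,75,0,275,0,63,75,0,279,0,70,75]'
python3 -m inch '[0,0,0,2,75,0,0,0,2,75,0,0,0,2,75]'
python3 -c "
from h import *
s=robot.read_state();print(s['tool_pos'],tooly(),s['force'],s['opening'])"
```

```text
t: 10.27
tool_pos: [0.4902, -0.0028, 0.2327]
orientation: [-2.601, -1.761, -0.002]
force: [0.4, 0.1, -0.6]
opening: 0.0699
gripper_force: 0.0
t: 10.52
tool_pos: [0.4905, -0.0057, 0.2324]
orientation: [2.58, 1.792, 0.001]
force: [1.1, 0.0, -0.9]
opening: 0.0699
gripper_force: 0.0
[ 0.49045208 -0.00569421  0.23244638] -20.43441116713473 [ 1.09163966  0.01795397 -0.87974474] 0.06994168334205571
```

```bash
python3 -m inch '[0,-3,-20,0,75,-1,-5,-40,0,75,-1,-5,-60,0,75,-1,-5,-80,0,75,-1,-5,-98,0,75,-1,-5,-110,0,75,-1,-5,-118,0,75,-1,-5,-122,0,75,-1,-5,-123,0,75,-1,-5,-123,0,75]'
python3 -m inch '[0,0,0,0,60,0,0,0,0,54,0,0,0,0,50,0,0,0,0,46,0,0,0,0,42,0,0,0,0,42,0,0,0,0,42]' 8
python3 -c "
from h import *
s=robot.read_state();print(s['tool_pos'],tooly(),s['force'],s['opening'],s['wrist_torque'])"
```

```text
t: 11.35
tool_pos: [0.4902, -0.0118, 0.1098]
orientation: [2.58, 1.791, 0.001]
force: [0.6, -0.6, 0.2]
opening: 0.0697
gripper_force: 0.0
t: 11.93
tool_pos: [0.4904, -0.012, 0.1097]
orientation: [2.58, 1.791, 0.002]
force: [2.8, -0.5, 2.7]
opening: 0.0464
gripper_force: 8.0
[ 0.49035489 -0.01195456  0.10968655] -20.44538176411754 [ 2.84576664 -0.54807198  2.72231554] 0.0463529703418108 [-0.21820983 -0.44311615  0.01253913]
```

```bash
python3 -m inch '[0,0,0,0,40,0,0,0,0,40,0,0,0,3,40,0,0,0,9,40,0,0,0,15,40,0,0,0,21,40,0,0,0,27,40,0,0,0,33,40,0,0,0,39,40,0,0,0,45,40]' 35
python3 -c "
from h import *
s=robot.read_state();print(s['tool_pos'],tooly(),s['force'],s['opening'],s['wrist_torque'])"
python3 -m inch '[0,0,0,6,40,0,0,0,12,40,0,0,0,18,40,0,0,0,24,40,0,0,0,30,40,0,0,0,36,40,0,0,0,42,40,0,0,0,48,40,0,0,0,54,40,0,0,0,60,40]'
python3 -c "
from h import *
s=robot.read_state();print(s['tool_pos'],tooly(),s['force'],s['opening'],s['wrist_torque'])"
```

```text
t: 12.77
tool_pos: [0.4896, -0.0112, 0.1096]
orientation: [-1.691, -2.647, -0.001]
force: [-0.7, 2.4, 5.6]
opening: 0.0461
gripper_force: 35.0
[ 0.4895862  -0.01121214  0.10955051] 24.869834093343453 [-0.6527994   2.40330058  5.59079081] 0.04607506536394713 [0.29073996 0.15082801 0.01345713]
t: 13.6
tool_pos: [0.4898, -0.0112, 0.1096]
orientation: [0.141, 3.138, 0.002]
force: [-1.6, 2.2, 6.6]
opening: 0.0461
gripper_force: 35.0
[ 0.48976499 -0.01119468  0.10963676] 84.85956899154966 [-1.55128883  2.22681434  6.61656218] 0.046080188272198105 [ 0.35227098 -0.03183888 -0.10503359]
```

```bash
python3 -m inch '[0,0,0,6,40,0,0,0,12,40,0,0,0,18,40,0,0,0,24,40,0,0,0,30,40,0,0,0,36,40,0,0,0,41,40,0,0,0,45,40,0,0,0,45,40,0,0,0,45,40]'
python3 -c "
from h import *
s=robot.read_state();print(s['tool_pos'],tooly(),s['force'],s['opening'],s['wrist_torque'])"
python3 -m inch '[0,0,0,0,46,0,0,0,0,52,0,0,0,0,60,0,0,0,0,70,0,0,0,0,75,0,0,0,0,75,0,0,20,0,75,0,0,45,0,75,0,0,75,-5,75,0,0,110,-10,75]'
python3 -m inch '[0,-30,0,-7,75,0,-65,0,-14,75,0,-100,0,-21,75,0,-135,0,-28,75,0,-170,0,-35,75,0,-205,0,-42,75,0,-230,0,-49,75,0,-230,0,-56,75,0,-230,0,-60,60,0,-230,0,-60,60]'
cat > val.py <<'E'
from h import *
import sys
def look(p,z,yaw):
    c=cam('top')
    for nm,r,zz in(('top',[.017,.019,.021],.129),('nib',[.026,.028],.096),('tick',[.035,.038],.096)):
        v=prof(c,p,r,zz+z);print(nm,' '.join(f'{int(a)}:{int(x)}' for a,x in zip(np.arange(0,360,6),v)))
    s=cam('side');x,f=fit2([c,s],disp(z),(p[0],p[1],np.radians(yaw)),(.008,.008,.2));print((x[:2]*1000).round(1),np.degrees(x[2]).round(1),x[3:].round(1))
    x,f=fit([c],disp(z),(p[0],p[1],np.radians(yaw)),(.008,.008,.2));print((x[:2]*1000).round(1),np.degrees(x[2]).round(1))
    return c,s
E
python3 -c "
from val import *
look((.4888,-.0125),.008,90)
s=robot.read_state();print(s['tool_pos'],tooly())"
```

```text
t: 14.43
tool_pos: [0.4897, -0.011, 0.1096]
orientation: [-1.064, 2.956, 0.002]
force: [-1.2, 2.6, 7.6]
opening: 0.0462
gripper_force: 35.0
[ 0.48968411 -0.01104487  0.10964195] 129.59592627574892 [-1.20920282  2.55379882  7.6470471 ] 0.04618680221606722 [ 0.56203911 -0.06801438 -0.06335545]
t: 15.27
tool_pos: [0.4884, -0.0117, 0.2186]
orientation: [0.795, -3.036, -0.002]
force: [0.3, -1.3, -0.5]
opening: 0.0696
gripper_force: 0.0
t: 16.1
tool_pos: [0.4893, -0.2424, 0.2187]
orientation: [-0.832, -3.029, -0.0]
force: [-0.2, -0.4, -0.3]
opening: 0.061
gripper_force: 0.0
top 0:83 6:83 12:83 18:82 24:82 30:81 36:80 42:80 48:79 54:78 60:77 66:77 72:77 78:78 84:78 90:78 96:78 102:78 108:78 114:77 120:76 126:75 132:75 138:74 144:74 150:73 156:73 162:74 168:74 174:75 180:74 186:74 192:74 198:74 204:74 210:73 216:73 222:72 228:73 234:73 240:74 246:74 252:75 258:76 264:76 270:77 276:78 282:80 288:81 294:82 300:82 306:82 312:81 318:78 324:77 330:81 336:85 342:85 348:84 354:84
nib 0:95 6:95 12:94 18:93 24:92 30:91 36:90 42:90 48:88 54:88 60:89 66:90 72:93 78:95 84:96 90:97 96:99 102:100 108:101 
[... 180 characters left out ...]
252:124 258:123 264:119 270:115 276:106 282:98 288:100 294:104 300:106 306:106 312:105 318:103 324:98 330:88 336:87 342:94 348:97 354:96
tick 0:98 6:105 12:106 18:100 24:97 30:103 36:105 42:107 48:108 54:108 60:107 66:108 72:108 78:108 84:108 90:109 96:108 102:109 108:109 114:109 120:109 126:109 132:109 138:109 144:109 150:108 156:103 162:92 168:98 174:107 180:106 186:101 192:103 198:107 204:108 210:114 216:131 222:143 228:140 234:135 240:143 246:147 252:143 258:134 264:137 270:141 276:133 282:120 288:123 294:122 300:108 306:97 312:97 318:101 324:102 330:97 336:96 342:104 348:106 354:102
[487.2 -12.6] 87.6 [-1.8  1. ]
[487.1 -13.2] 87.7
[ 0.48957944 -0.2417632   0.21892236] 59.71027181592308
```

```bash
python3 -m inch '[0,25,0,5,60,0,60,0,10,60,0,95,0,15,60,0,130,0,20,60,0,165,0,25,60,0,198,0,31,60,0,220,0,31,60,0,229,0,31,60,0,231,0,31,60,0,231,0,31,60]'
python3 -m inch '[0,0,-15,0,60,0,0,-32,0,60,0,0,-50,0,60,0,0,-64,0,60,0,0,-71,0,60,0,0,-74,0,60,0,0,-74,0,60,0,0,-74,0,45,0,0,-74,0,35,0,0,-74,0,20]' 40
python3 -m inch '[0,0,0,0,20,0,0,0,0,20,0,0,0,0,20]'
python3 -c "
from h import *
s=robot.read_state();print(s['tool_pos'],tooly(),s['force'],s['opening'],s['wrist_torque'])"
```

```text
t: 17.03
tool_pos: [0.4897, -0.0106, 0.2192]
orientation: [-0.019, 3.141, -0.001]
force: [0.1, -1.0, -0.5]
opening: 0.0556
gripper_force: 0.0
t: 17.87
tool_pos: [0.4904, -0.011, 0.1462]
orientation: [-0.015, 3.14, -0.0]
force: [0.2, -0.3, 0.2]
opening: 0.04
gripper_force: 0.0
t: 18.12
tool_pos: [0.49, -0.0107, 0.1456]
orientation: [-0.016, 3.141, -0.0]
force: [-0.1, 0.3, 1.7]
opening: 0.0262
gripper_force: 39.7
[ 0.48998769 -0.01072933  0.14563524] 90.56881491969696 [-0.14167457  0.25678645  1.7308087 ] 0.026189186294741717 [ 0.08167751 -0.1309448  -0.05713239]
```

```bash
python3 -m inch '[0,0,3,0,20,0,0,10,0,20,0,0,22,0,20,0,0,38,0,20,0,0,58,0,20,0,0,80,0,20,0,0,102,0,20,0,0,124,0,20,0,0,145,0,20,0,0,160,0,20]'
python3 - <<'E'
from h import *
s=robot.read_state();print(s['tool_pos'],tooly(),s['force'],s['opening'])
cs=[cam('top','t9.png'),cam('side','s9.png')]
S=rect(.057,.133,-.013,.013,.04);P=rect(.052,.148,-.06,.06,.034)
pl=lambda z:np.vstack([seg([-.05,q,z],[.046,q,z]) for q in(.055,-.055)]+[seg([q2,q,.0],[q2,q,z]) for q in(.055,-.055) for q2 in(-.05,.046)])
for n,M in(('slide',S),('pan',P),('pl150',pl(.15)),('all',np.vstack([S,P,pl(.15)])),('all156',np.vstack([S,P,pl(.156)]))):
    for k in(0,1,2):
        x,f=fit(cs,M,(.515,.305,.25),(.012,.012,.08)) if k==0 else fit(cs[:1],M,(.515,.305,.25),(.012,.012,.08)) if k==1 else fit2(cs,M,(.515,.305,.25),(.012,.012,.08),((-.8,2),(.9,2)))
        sl=x[:2]+.095*np.array([np.cos(x[2]),np.sin(x[2])])
        print(n,k,(x[:2]*1000).round(1),np.degrees(x[2]).round(1),'slide',(sl*1000).round(1),round(f,1),x[3:].round(1))
E
```

```text
t: 18.95
tool_pos: [0.4899, -0.0108, 0.3082]
orientation: [-0.015, 3.139, -0.0]
force: [0.9, 0.2, -6.2]
opening: 0.026
gripper_force: 39.8
[ 0.48994288 -0.01079368  0.30821937] 90.5622522289283 [ 0.90529822  0.16077465 -6.20198311] 0.02596935134952216
slide 0 [516.2 305.9] 14.9 slide [608.  330.3] -331.1 []
slide 1 [516.  299.8] 17.4 slide [606.7 328.2] -166.2 []
slide 2 [514.4 306.8] 13.3 slide [606.9 328.7] -337.8 [-1.1  0.7]
pan 0 [522.2 293. ] 9.8 slide [615.8 309.1] -245.3 []
pan 1 [515.8 297. ] 16.0 slide [607.2 323.2] -122.5 []
pan 2 [517.1 298.9] 15.7 slide [608.5 324.6] -247.7 [-2.8  0.8]
pl150 0 [518.  303.4] 14.7 slide [609.9 327.5] -321.4 []
pl150 1 [516.4 302.6] 14.4 slide [608.4 326.3] -137.8 []
pl150 2 [516. 302.] 14.6 slide [608.  325.9] -325.6 [-1.3 -0.3]
all 0 [517.8 303.6] 15.6 slide [609.3 329.2] -292.6 []
all 1 [515.6 302.9] 15.3 slide [607.2 327.9] -139.1 []
all 2 [515.8 302.8] 16.0 slide [607.1 329. ] -295.7 [-1.  -0.1]
all156 0 [515.8 306.8] 14.5 slide [607.8 330.6] -282.9 []
all156 1 [515.6 301.5] 14.9 slide [607.4 326. ] -137.9 []
all156 2 [514.8 301.3] 14.9 slide [606.7 325.7] -293.5 [-2.1  1.3]
```

```bash
python3 -m inch '[1,12,2,-4,20,3,35,5,-11,20,6,62,8,-18,20,9,90,8,-25,20,12,118,8,-32,20,15,146,8,-39,20,18,174,8,-46,20,20,202,8,-53,20,22,230,8,-60,20,24,255,8,-66,20]'
python3 -m inch '[1,20,0,-4,20,2,38,0,-7,20,3,50,0,-9,20,3,57,0,-9.5,20,3,60,0,-9.5,20,3,60,0,-9.5,20,3,60,0,-9.5,20,3,60,0,-9.5,20]'
python3 - <<'E'
from h import *
s=robot.read_state();T=s['tool_pos'];print(T,tooly(),s['force'],s['opening'])
cs=[cam('top','t10.png'),cam('side','s10.png')]
z=T[2]-.1375
D=np.vstack([rect(-.035,.035,-.035,.035,.02+z),rect(-.035,.035,-.035,.035,z),circ(.042,.096+z),circ(.042,.09+z)])
for k in(cs[1:],cs):
    x,f=fit(k,D,(T[0],T[1],np.radians(15)),(.012,.012,.1));print('disp',(x[:2]*1000).round(1),np.degrees(x[2]).round(1),f)
S=rect(.057,.133,-.013,.013,.04);P=rect(.052,.148,-.06,.06,.034)
for M in(S,np.vstack([S,P])):
    x,f=fit(cs[1:],M,(.516,.304,.26),(.012,.012,.03));print('bay side',(x[:2]*1000).round(1),np.degrees(x[2]).round(1),f)
E
```

```text
t: 19.88
tool_pos: [0.5129, 0.2458, 0.3115]
orientation: [-1.705, -2.637, 0.003]
force: [1.1, -0.5, -6.8]
opening: 0.0258
gripper_force: 39.7
t: 20.55
tool_pos: [0.5168, 0.3033, 0.313]
orientation: [1.911, 2.493, -0.001]
force: [0.5, -0.5, -6.1]
opening: 0.0255
gripper_force: 39.8
[0.51679492 0.30333272 0.31304595] 15.045016488304679 [ 0.46650169 -0.5119868  -6.11426005] 0.025525404955031222
disp [516.9 304.5] 14.6 -191.5264434814453
disp [517.1 304.7] 10.3 -293.17938232421875
bay side [514.9 310.4] 13.2 -181.66049194335938
bay side [516.7 309.8] 13.3 -136.93092346191406
```

```bash
python3 -m inch '[0,1,-8,0,20,0,2,-22,-0.5,20,0,2,-42,-0.5,20,0,2,-64,-0.5,20,0,2,-86,-0.5,20,0,2,-108,-0.5,20,0,2,-128,-0.5,20,0,2,-144,-0.5,20,0,2,-154,-0.5,20,0,2,-159,-0.5,20]'
python3 -m inch '[0,0,-1,0,20,0,0,-3,0,20,0,0,-5,0,20,0,0,-6,0,20,0,0,-7,0,20,0,0,-7,0,20]'
python3 -c "
from h import *
s=robot.read_state();print(s['tool_pos'],tooly(),s['force'],s['opening'],s['wrist_torque'])"
```

```text
t: 21.48
tool_pos: [0.5151, 0.3054, 0.1508]
orientation: [-1.921, -2.483, 0.006]
force: [-0.6, -0.2, -6.4]
opening: 0.0259
gripper_force: 39.8
t: 21.98
tool_pos: [0.5169, 0.3063, 0.1475]
orientation: [1.922, 2.485, 0.001]
force: [-0.7, 0.9, -6.3]
opening: 0.0259
gripper_force: 39.8
[0.51693739 0.30633442 0.14752804] 14.558492343472329 [-0.72200056  0.91215032 -6.3254195 ] 0.02586406445502778 [-0.02154233 -0.0882334  -0.01530862]
```

```bash
python3 -m inch '[0,0,-1,0,20,0,0,-2,0,20,0,0,-3,0,20,0,0,-3.5,0,20,0,0,-4,0,20,0,0,-4,0,20]'; python3 -c "
from h import *
print(robot.read_state()['force'])"
```

```text
t: 22.48
tool_pos: [0.5168, 0.3063, 0.1437]
orientation: [1.922, 2.485, 0.0]
force: [-2.1, -0.7, -1.5]
opening: 0.0257
gripper_force: 39.8
[-2.10139243 -0.68051318 -1.48826448]
```

```bash
python3 -m inch '[0,0,-0.5,0,20,0,0,-0.5,0,20,0,0,-0.5,0,32,0,0,-0.5,0,45,0,0,-0.5,0,60,0,0,-0.5,0,60,0,0,10,0,60,0,0,28,0,60,0,0,50,0,60,0,0,75,0,60]'
python3 -m inch '[0,0,25,0,60,0,0,45,0,60,0,-30,50,0,60,0,-65,50,0,60,0,-100,50,0,60,0,-135,50,0,60,0,-170,50,0,60,0,-205,50,0,60,0,-235,50,0,60,0,-250,50,0,60]'
python3 - <<'E'
from val import *
c,s=look((.516,.304),.006,14.5)
cs=[c,s]
S=rect(.057,.133,-.013,.013,.04)
# nozzle/spout: fit lateral direction in each view, and pan for the bay
for i,k in enumerate(([c],[s],cs)):
    x,f=fit(k,disp(.006),(.516,.304,.25),(.01,.01,.12));b,g=fit(k,S,(.516,.304,.25),(.01,.01,.08))
    e=lambda q:q[:2]+.095*np.array([np.cos(q[2]),np.sin(q[2])])
    print(i,'nozzle',(e(x)*1000).round(1),np.degrees(x[2]).round(1),'slide',(e(b)*1000).round(1),np.degrees(b[2]).round(1))
st=robot.read_state();print(st['t'],st['tool_pos'])
E
```

```text
t: 23.32
tool_pos: [0.5162, 0.3059, 0.2186]
orientation: [-1.922, -2.484, 0.002]
force: [0.7, -0.4, 0.7]
opening: 0.0556
gripper_force: 0.0
t: 24.15
tool_pos: [0.5167, 0.0529, 0.2692]
orientation: [1.924, 2.482, -0.0]
force: [0.4, 0.2, 0.5]
opening: 0.0559
gripper_force: 0.0
top 0:80 6:83 12:86 18:89 24:94 30:100 36:103 42:105 48:104 54:102 60:100 66:98 72:97 78:97 84:97 90:97 96:97 102:97 108:98 114:99 120:98 126:97 132:94 138:92 144:90 150:91 156:93 162:94 168:95 174:96 180:96 186:95 192:94 198:93 204:92 210:91 216:90 222:89 228:90 234:94 240:101 246:106 252:106 258:99 264:88 270:78 276:72 282:68 288:65 294:65 300:66 306:70 312:73 318:75 324:77 330:77 336:76 342:76 348:76 354:78
nib 0:98 6:93 12:88 18:85 24:84 30:86 36:90 42:95 48:98 54:98 60:97 66:97 72:97 78:97 84:97 90:98 96:99 102:99 108:98 114:97 120:97 126:101 132:113 138:124 144:129 150:133 156:137 162:141 168:143 174:144 180:146 186:147 192:145 198:138 204:136 210:144 216:151 222:153 228:152 234:151 240:143 246:129 252:114 258:116 264:134 270:145 276:145 282:138 288:130 294:121 300:112 306:107 312:107 318:107 324:107 330:107 336:107 342:106 348:104 354:102
tick 0:102 6:103 12:104 18:106 24:115 30:130 36:139 42:143 48:141 54:131 60:115 66:102 72:101 78:102 84:94 90:85 96:95 102:103 108:100 114:99 120:105 126:108 132:116 138:139 144:153 150:151 156:141 162:145 168:153 174:149 180:143 186:150 192:151 198:139 204:126 210:140 216:150 222:144 228:136 234:143 240:146 246:140 252:129 258:133 264:140 270:138 276:128 282:129 288:134 294:131 300:119 306:99 312:91 318:93 324:94 330:95 336:97 342:98 348:99 354:100
[516.2 308.2] 21.3 [0.  0.6]
[515.6 308. ] 21.0
0 nozzle [604.6 342.1] 21.0 slide [609.4 325.1] 18.6
1 nozzle [603.7 343.6] 20.8 slide [607.4 331.9] 11.6
2 nozzle [603.8 343.4] 21.2 slide [607.5 332.1] 11.2
24.25 [0.51692919 0.05376645 0.26912646]
```

```bash
python3 - <<'E'
from h import *
cs=[cam('top'),cam('side')];z=.006
F=np.vstack([circ(.042,.096+z),circ(.023,.129+z)]);S=rect(.057,.133,-.013,.013,.04)
e=lambda q:q[:2]+.095*np.array([np.cos(q[2]),np.sin(q[2])])
a=np.radians(14.5);u=np.array([np.cos(a),np.sin(a)]);n=np.array([-u[1],u[0]])
for k in cs:
    x,f=fit([k],F,(.516,.305,a),(.008,.008,1e-4))
    b,g=fit([k],S,(.516,.304,a),(.012,.012,1e-3))
    d=e(x)-e(b);print((x[:2]*1000).round(1),'slide',(e(b)*1000).round(1),'nozzle-slide along,across mm',(d@u*1000).round(1),(d@n*1000).round(1))
    # spout: dark/bright profile across at several distances in z=.064 plane
    g=k['image'].astype(np.float32).mean(2)
    for r in(.06,.075,.088,):
        w=np.arange(-.024,.0241,.003);P=np.column_stack([x[0]+r*u[0]+w*n[0],x[1]+r*u[1]+w*n[1],0*w+.064])
        uv=proj(k,P).astype(np.float32);print(int(r*1000),cv2.remap(g,np.ascontiguousarray(uv[:,:1]),np.ascontiguousarray(uv[:,1:]),1)[:,0].astype(int))
E
```

```text
[513.2 304.1] slide [609.3 325.1] nozzle-slide along,across mm -3.3 3.7
60 [ 49  69  93 110 116 117 117 115 109 100  93  84  68  54  48  48  44]
75 [ 66  79  99 110 110 105 102  99  96  98 105 105  93  79  74  72  70]
88 [ 47  64  85  94  85  70  61  59  65  81  99 104  92  76  67  63  59]
[515.  309.3] slide [607.3 331.4] nozzle-slide along,across mm 0.2 1.8
60 [155 153 152 151 153 153 155 154 151 152 155 154 152 149 152 152 153]
75 [150 154 155 153 152 150 151 152 151 131  89  80 102  86  55  49  51]
88 [150 153 151 133  93  49  38  40  40  41  36  69 112  93  57  48  47]
```

```bash
python3 - <<'E'
from h import *
a=np.radians(14.5);u=np.array([np.cos(a),np.sin(a)]);n=np.array([-u[1],u[0]])
for nm,f,x in(('top','t9.png',(.5155,.305)),('side','s9.png',(.5155,.3075))):
    k=cam(nm);A=cv2.imread('pics/'+f).astype(np.float32);B=k['image'].astype(np.float32)
    w=np.arange(-.03,.0301,.003)
    if nm=='top':print('w',(w*1000).astype(int))
    for r in(.055,.065,.075,.082,.088,.093,.098,.104):
        uv=proj(k,np.column_stack([x[0]+r*u[0]+w*n[0],x[1]+r*u[1]+w*n[1],0*w+.064])).astype(np.float32)
        q=lambda I:cv2.remap(I,np.ascontiguousarray(uv[:,:1]),np.ascontiguousarray(uv[:,1:]),1)[:,0]
        print(nm,int(r*1000),(q(B)-q(A)).mean(1).astype(int))
E
```

```text
w [-30 -27 -24 -21 -18 -15 -12  -9  -6  -3   0   2   5   8  11  14  17  20
  23  26  29]
top 55 [  0  -1  -1   0   0  -1   0   0   0  -2  -8 -13  -7   7  13   9   6   5
   3   1   0]
top 65 [-5 -7 -7 -3 -1 -1  0  0  0 -2 -6 -6 10 29 23  7  0  0  0  0  0]
top 75 [-25 -23 -21 -15 -10  -4  -2   0   0  -3 -11 -11   3  20  18   7   1   0
   0   0   0]
top 82 [ -1   0  -1  -1   0   0   0   0   0  -3 -10  -9   8  25  21   7   1   0
   0   0   0]
top 88 [  0   0   0   0   0   0   0   0  -1  -4 -11  -9   6  20  19   9   2   0
   0   0   0]
top 93 [  0  -1   0   0   0   0   0   0  -1  -3 -12 -15   2  23  21   9   1   0
   0  -1  -1]
top 98 [  0   0   0  -1   0   0   0   0   0  -1  -7 -11  -2  12  14   5   0   0
   0   0   0]
top 104 [-2 -3 -3 -1 -1 -1  0  0  0  0 -1 -3 -2  0  0  0  0  0  0  0  0]
side 55 [-1  0 -3 -2 -2 -1 -1  0 -1  0  1  0  0  0  0  0 -2  0 -1 -1 -1]
side 65 [ 1  0 -2 -2 -2  0  0  0  0 -1  0 -1  0  1  0  0 -1  0 -1 -1 -1]
side 75 [ -1  -2   0   0   1   0   0   0   0   0  -2  -1  -5 -13 -15 -15  -9   0
   3   0  -1]
side 82 [  0   1   0   0   1   0   0  -1   0  -7 -16 -21 -18 -12 -12 -10  -5   0
  -1  -3   0]
side 88 [ -1   0   0   0   0  25  36  15 -20 -18 -13 -10 -16 -18 -10  -4   0   1
  -2  -1   0]
side 93 [-1 -3 -4 26 74 85 63 13 -8 -2 10  2 -4 -3  0 -2  0 -3  0 -5 -1]
side 98 [-13 -46 -16  26  58  63  41   8  21  48  43  10 -17 -19  -5  -7  -3  -5
  -3  -7  -1]
side 104 [-22 -36 -11  18  32  40  27  28  18  -6 -27 -37 -28 -27  -8  -8 -10  -1
  -3   0   0]
```

```bash
python3 - <<'E'
from h import *
a=np.radians(14.5);u=np.array([np.cos(a),np.sin(a)]);n=np.array([-u[1],u[0]]);x=np.array([.5155,.305])
k=cam('top');A=cv2.imread('pics/t9.png').astype(np.float32);B=k['image'].astype(np.float32)
def q(I,P):
    uv=proj(k,P).astype(np.float32);return cv2.remap(I,np.ascontiguousarray(uv[:,:1]),np.ascontiguousarray(uv[:,1:]),1)[:,0]
w=np.arange(-.03,.0301,.003);print((w*1000).round().astype(int))
L=lambda r,w,z:np.column_stack([x[0]+r*u[0]+w*n[0],x[1]+r*u[1]+w*n[1],0*w+0*r+z])
for r in(.06,.075,.115,.125): print('slide clean',int(r*1000),q(A,L(r,w,.04)).mean(1).astype(int))
for r in(.09,): print('BGR clean',q(A,L(r,w,.04)).astype(int).tolist())
r=np.arange(.04,.15,.004);print('along',[(int(i*1000),int(v)) for i,v in zip(r,q(A,L(r,0*r-.01,.04)).mean(1))])
w=np.arange(-.06,.0601,.004);print((w*1000).round().astype(int))
print('flange across',q(B,L(0,w,.102)).mean(1).astype(int));print('flange along',q(B,L(w,0*w,.102)).mean(1).astype(int))
print('diff across',(q(B,L(0,w,.102))-q(A,L(0,w,.102))).mean(1).astype(int));print('diff along',(q(B,L(w,0*w,.102))-q(A,L(w,0*w,.102))).mean(1).astype(int))
w=np.arange(-.03,.0301,.002);print('head across',q(B,L(0,w,.165)).mean(1).astype(int));print('head along',q(B,L(w,0*w,.165)).mean(1).astype(int))
r=np.arange(.06,.115,.004);print('spout end',[(int(i*1000),int(v)) for i,v in zip(r,(q(B,L(r,0*r+.009,.064))-q(A,L(r,0*r+.009,.064))).mean(1))])
E
```

```text
[-30 -27 -24 -21 -18 -15 -12  -9  -6  -3   0   3   6   9  12  15  18  21
  24  27  30]
slide clean 60 [ 51  43  43  46  58  80 101 111 113 113 112 113 112 106  85  63  51  48
  47  45  44]
slide clean 75 [ 79  79  78  82  91 100 112 118 118 115 114 115 118 113  97  77  66  64
  65  67  69]
slide clean 115 [ 78  82  83  80  77  89 108 119 122 124 125 126 127 127 120 106  95  96
 101  97  92]
slide clean 125 [ 54  52  54  55  61  77 100 115 122 125 125 125 124 121 108  90  79  74
  73  73  66]
BGR clean [[41, 54, 31], [42, 54, 31], [42, 54, 31], [44, 57, 34], [55, 66, 46], [77, 84, 69], [94, 98, 89], [92, 91, 94], [76, 65, 87], [63, 45, 82], [60, 39, 82], [67, 49, 83], [84, 77, 91], [96, 95, 94], [91, 94, 83], [83, 77, 70], [83, 59, 66], [87, 49, 67], [85, 51, 65], [76, 61, 57], [61, 65, 46]]
along [(40, 30), (44, 36), (47, 42), (51, 58), (55, 88), (59, 108), (63, 113), (67, 113), (71, 114), (75, 117), (79, 113), (83, 99), (87, 93), (91, 94), (95, 95), (99, 95), (103, 97), (107, 103), (111, 110), (115, 118), (119, 119), (123, 113), (127, 107), (131, 87), (135, 57), (139, 49), (143, 65)
[... 394 characters left out ...]
7  97  84  85  97 105 108]
diff across [ 40  19   3   2  27  83 112 115 107  86  52  38  68  81  63  54  67  72
  72  75  75  74  63  36  22  17   8   0   0   0   0]
diff along [  1   2  12  33  72 106 116 116 116 100  65  55  71  70  62  54  50  45
  43  42  44  46  56  68  64  41  11   4  16  24  18]
head across [85 75 68 64 64 62 60 57 61 69 82 91 96 97 97 97 97 97 97 96 97 97 97 96
 95 93 89 86 83 83 83]
head along [108 100  96  96  94  91  87  89  92  96  98  98  98  97  97  97  96  96
  96  96  99 107 121 133 143 145 138 123 100  77  58]
spout end [(60, 17), (64, 27), (68, 22), (72, 16), (76, 22), (80, 28), (84, 23), (88, 21), (92, 22), (96, 17), (100, 5), (104, 0), (108, 0), (112, 0)]
```

```bash
python3 -c "
from plant import job
print(job.close_job())"
```

```text
the job is handed in; nothing more can be done
None
```

The job is handed in at about 24 s of the 72 s. The dispenser was released in the dock, its sleeve turned from 1 to 7, then stood on the rubber pad with its spout about 1–2 mm from the slide's centre by measurement. It still read 7 in the top camera before hand-in, and the arm showed no sign of touching the other items; I didn't re-check them by camera, and the hand-in returned no verdict.

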